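# Open the ratchet stop on the date-carton rail

## Task

Make room on the counter rail for another date carton: press the red release button on top of the sliding stop all the way down, then push the stop along its bar, away from the cartons, until it sits fully home against the end block. Work by touch alone, without gripping or lifting anything, and leave the two cartons on the rail and everything else on the counter where they are.

Things in the scene. Friction and masses are not known exactly. Their poses are not given: they have to be found in the camera images.
- rail: Wooden rail fixed to the counter: 130 mm wide (x), 495 long (y, the sliding direction), floor 20 mm up. Steel head plate at y = -215 to -200 mm, 115 mm tall; end block, face at y = +250 mm, 80 mm tall. Toothed bar 40 mm high along its +x edge (x = 65 to 79 mm). Two cartons stand within y = -200 to -80 mm. Origin on the counter, on the centre line, under the stop's face at joint jaw = 0; z up.
- jaw (a joint): Slide of the ratchet stop along rail +y, in m: 0 nearest the cartons, 0.15 fully home against the end block; starts between 0 and 0.05. With the release up, ratchet teeth lock it against moving to +y (it may slip up to one 12 mm tooth before catching); with the release down it slides against about 3 N of friction and stays where left.
- jaw_face (a point): On the stop's orange face plate (black rubber pad), at its middle, 55 mm above the counter. The plate is upright, 120 mm wide (rail x), 21 to 88 mm above the counter, facing the cartons (rail -y). Push it towards rail +y. Between it and the nearer carton is an empty bay 80 to 140 mm long. Behind it the grey carriage ends 100 mm from the face; carriage top 85 mm above the counter.
- release (a joint): Red release button, pressed straight down, in m: 0 up, 0.010 fully down; the ratchet lets go beyond about 0.008. It takes about 6 N and stays down when let go.
- release_top (a point): Centre of the flat top of the red button, 34 mm across, on top of the carriage, 55 mm behind the orange face; 96.5 mm above the counter when up (11.5 mm proud of the carriage top), 86.5 mm when fully down. It travels with the stop.
- carton_a: Bystander: light green date carton standing on the rail next to the head plate, 110 mm (rail x) by 53 mm (rail y) by 85 mm tall. Origin under its centre.
- carton_b: Bystander: dark green date carton, same size, standing on the rail on the bay side of carton_a. Origin under its centre.
- carton_new: Bystander: green window box of dates lying flat to the right, 110 by 170 by 53 mm. Origin under its centre.
- honey: Bystander: jar with a yellow cap and white label, 64 mm across, 110 mm tall, to the left. Origin under its centre.
- tub: Bystander: white plastic bowl, 100 mm across, 60 mm tall, to the left. Origin under its centre.
- scoop: Bystander: serving spoon lying beyond the rail. Origin under its middle.
- can: Bystander: can with a pale lid and white paper label, 68 mm across, 90 mm tall, to the left. Origin under its centre.

How it is judged:
On the way, in this order (a step that is already met when the one before it is completed fails the run):
1. the red release button is pressed fully down, the stop not yet pushed back (value of joint release above 0.0085 m and value of joint jaw below 0.075 m), for 0.1 s.
2. the stop is pushed home against the end block (value of joint jaw above 0.145 m), for 0.2 s.
At the end, for the whole second after the job is handed in: The stop is within 5 mm of fully home against the end block and at rest, the release still down, the two cartons on the rail upright and, like the other things, within 25 mm of where they stood (value of joint jaw above 0.145 m and velocity of joint jaw below 0.005 m/s and value of joint release above 0.0075 m and angle between each of carton_a, carton_b's own z axis and vertical below 0.15 rad and not (distance of carton_a from where it was at the start of the episode above 0.025 m) and not (distance of carton_b from where it was at the start of the episode above 0.025 m) and not (distance of carton_new from where it was at the start of the episode above 0.025 m) and not (distance of honey from where it was at the start of the episode above 0.025 m) and not (distance of tub from where it was at the start of the episode above 0.025 m) and not (distance of scoop from where it was at the start of the episode above 0.025 m) and not (distance of can from where it was at the start of the episode above 0.025 m)); the robot touches nothing.
It fails at once if a carton on the rail is lifted, tipped or pushed more than 25 mm (distance of any of carton_a, carton_b from where it was at the start of the episode above 0.025 m or angle between any of carton_a, carton_b's own z axis and vertical above 0.3 rad or height (world z) of any of carton_a, carton_b above 0.032 m).
It fails at once if another thing on the counter is lifted or moved more than 25 mm (distance of any of carton_new, honey, tub, scoop, can from where it was at the start of the episode above 0.025 m).
It fails at once if a bystander is gripped or pressed hard by the fingers (contact force between the fingers and carton_a above 15 N or contact force between the fingers and carton_b above 15 N or contact force between the fingers and carton_new above 15 N or contact force between the fingers and honey above 15 N or contact force between the fingers and tub above 15 N or contact force between the fingers and scoop above 15 N or contact force between the fingers and can above 15 N).
It also fails if it takes over 45 s, if anything falls off the work surface, if the arm or the gripper's body presses on something with over 40 N, if the wrist force passes 120 N, or if a joint passes its speed limit or range.

## Robot

A 6-joint arm with a two-finger parallel gripper is mounted at the origin on the work surface. World frame = base frame: x ahead of the robot, y to its left, z up, the work surface at z = 0. Lengths are in m, angles in rad, forces in N, time in s.
With the tool pointing down it reaches from about 0.275 to 0.875 m from the base axis. Payload 12.5 kg.
Tool frame: the origin (TCP) lies at the very end of the fingers, on their centre line; the grasp point (between the pads) lies 19 mm behind it; z points along the fingers, y is the line along which they close (so a half turn about z gives the same grasp; the last joint's range is limited). The gripper opens to 85 mm and grips with 20 to 120 N. Pads are 22 mm wide; open, the fingers measure 114 mm over their backs; the gripper's body (76 mm by 85 mm) begins 54 mm behind the grasp point. The pads swing forward as they close: fully open they stand 13 mm farther back than shut.
Start: joints at [-1.343, 0.351, 1.652, -0, 1.139, -0.085], TCP at [0.169, -0.523, 0.231] pointing down, gripper open.
Joint ranges: [-2.75, 2.75], [-0.79, 2.1], [0.01, 2.65], [-1.57, 4.71], [0.07, 3.14], [-2.87, 2.87]. Speed limits (rad/s): [2.22, 2.22, 2.79, 3.14, 3.14, 3.14].

## Interface

Orientations are given as a 3x3 rotation matrix whose columns are the frame's x, y, z axes.
In Python, from bench import manip gives the robot as it stands. Calls block until the motion is done:
- manip.move_ptp(position, orientation): joint-space move of the TCP to a pose.
- manip.move_l(position, attitude=None, max_speed=0.15): straight line of the TCP; attitude=None keeps the orientation; max_speed is the mean speed in m/s.
- manip.move_j(angles): joint-space move.
- manip.set_gripper(opening, effort=None): opening from 0.0 (shut) to 1.0 (fully open); effort is the grip in N (None keeps the last); returns when the fingers have stopped.
- manip.dwell(seconds).
- manip.inverse_kinematics(position, orientation): joint angles nearest the present ones, or None.
- manip.grab_frame(name): name is "side" or "top" or "wrist"; returns (picture, depth): 480x640x3 uint8, red, green, blue; 480x640 float32, m along the optical axis (not along the pixel's ray), 0 where there is no reading.
- manip.get_calibration(name): a dict with "camera_matrix" (3x3 intrinsics, pixels), "R" (3x3) and "t" (3): a world point X has camera coordinates R X + t. Camera axes: x right, y down, z forward; pixel columns grow to the right and rows downward; lengths in m; the calibration is good to about 2 mm. The wrist camera is an equidistant fisheye: a pixel r from the principal point sees the ray r / f radians off the axis. A picture is of the moment at which its call begins: read the wrist's pose just before it. get_calibration takes no time and is no camera call; for the wrist camera it gives the pose at the moment of the call.
A pose or a line that the arm cannot do raises manip.Unreachable and nothing moves.
- manip.sign_off(): hands the job in; it is judged then, once.
Trained networks look in the newest picture that a camera, given by its name, has taken for a name from the list of things; names that differ only in an ending like _2 or _b are one class to them, and where a whole thing is asked for, a point or a joint stands for the part that bears it (a point fixed in the world has none). Each returns a list of dicts, best first, with "confidence" (0 to 1); they miss things now and then, are a little off and sometimes report something else, mostly with a low value. They report only what shows in the picture. A call takes as long as a camera call.
- manip.look_for(camera, name): "at" ([x, y, z] in m, in world coordinates, good to about 4 mm: the middle of the surface that is visible of it).
Readings, each from a call of its own:
- manip.current_time(): time.
- manip.current_qpos(): joint angles.
- manip.current_joint_vel(): joint speeds.
- manip.current_joint_torque(): joint torques, N m.
- manip.current_ee_pos(): TCP position.
- manip.current_tcp_rot(): TCP orientation.
- manip.current_force(): force on the tool from outside, world axes, zero at the start.
- manip.current_ft_torque(): the same for the moment, N m.
- manip.current_grip_width(): opening from 0.0 (shut) to 1.0 (fully open).
- manip.current_grip_force(): force on a finger pad.
Only numpy, scipy, OpenCV 4.12 (cv2) and the standard library are available. Lean on these libraries where they do the work, as an engineer would, in place of code of your own. Each camera call takes 0.05 s, during which the arm holds its last target. There are 200 camera calls.

## Working session

There is one attempt and no reset: what is moved stays moved. The work goes in short steps, each a Python script; the robot and the scene stay as the last script left them, time stands still between calls to the robot, and variables do not carry over. Pictures are saved under pics/ and viewed, at most 10 in all, crops included, and the job is handed in when it is done.

```bash
mkdir -p pics; python3 - <<'E'
from bench import manip
import cv2
for c in ("top","side"):
    im,d=manip.grab_frame(c); cv2.imwrite(f"pics/{c}0.png",im[:,:,::-1])
    for n in ("release_top","jaw_face","carton_a","carton_b","rail","release"):
        print(c,n,[( [round(float(v),3) for v in r["at"]],round(r["confidence"],2)) for r in manip.look_for(c,n)[:3]])
print(manip.current_time())
E
```

```text
top release_top [([0.58, 0.054, 0.1], 0.69)]
top jaw_face [([0.573, 0.044, 0.082], 0.96), ([0.352, 0.404, 0.089], 0.42)]
top carton_a [([0.547, -0.203, 0.101], 0.93), ([0.556, -0.147, 0.103], 0.64), ([0.572, 0.048, 0.084], 0.33)]
top carton_b [([0.547, -0.203, 0.101], 0.93), ([0.556, -0.147, 0.103], 0.64), ([0.572, 0.048, 0.084], 0.33)]
top rail [([0.586, 0.04, 0.02], 0.95), ([0.802, 0.075, 0.012], 0.58)]
top release [([0.575, 0.054, 0.1], 0.5)]
side release_top [([0.575, 0.055, 0.096], 0.47)]
side jaw_face [([0.572, 0.07, 0.084], 0.97)]
side carton_a [([0.554, -0.12, 0.086], 0.93), ([0.572, 0.073, 0.083], 0.73), ([0.538, -0.193, 0.106], 0.69)]
side carton_b [([0.554, -0.12, 0.086], 0.93), ([0.572, 0.073, 0.083], 0.73), ([0.538, -0.193, 0.106], 0.69)]
side rail [([0.58, 0.098, 0.039], 0.94), ([0.578, 0.054, 0.099], 0.58)]
side release [([0.577, 0.057, 0.097], 0.75)]
0.7
```

View pics/top0.png

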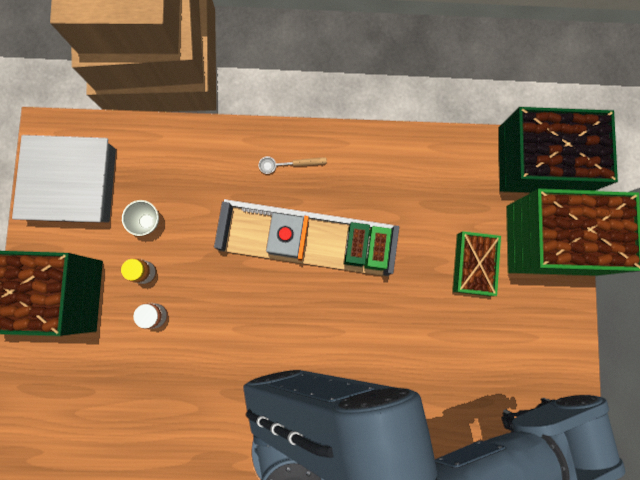

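View pics/side0.png

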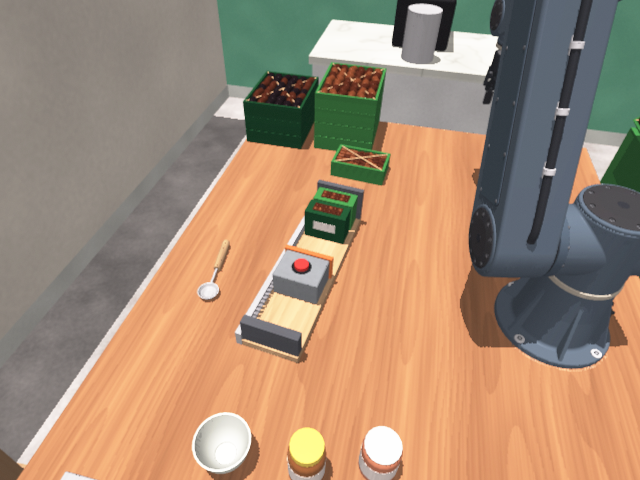

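The top picture shows the button at about (285,234), the orange face at (303,238), the end block at (222,225) and the head plate at (393,250), so rail +y runs to image left, close to world +y. Next I'll get the rail frame from depth.

```bash
cat > h.py <<'E'
from bench import manip
import numpy as np, cv2
def cloud(c):
    im,d=manip.grab_frame(c); k=manip.get_calibration(c); K=np.array(k["camera_matrix"])
    v,u=np.mgrid[:480,:640]; P=np.stack([(u-K[0,2])/K[0,0]*d,(v-K[1,2])/K[1,1]*d,d],-1)
    return im,(P-np.array(k["t"]))@np.array(k["R"]),d>0
E
python3 - <<'E'
from h import *
for c in ("top","side"):
    im,X,ok=cloud(c); x,y,z=X[...,0],X[...,1],X[...,2]
    reg=ok&(x>.42)&(x<.72)&(y>-.32)&(y<.36)
    low=cv2.morphologyEx((reg&(z>.012)&(z<.15)).astype(np.uint8),cv2.MORPH_OPEN,np.ones((3,3)))
    n,l,s,_=cv2.connectedComponentsWithStats(low); i=1+s[1:,4].argmax()
    (cx,cy),wh,a=cv2.minAreaRect(X[l==i][:,:2].astype(np.float32)*1000); print(c,"rail rect mm",cx,cy,wh,a)
    h=cv2.cvtColor(im,cv2.COLOR_RGB2HSV).astype(int); H,S,V=h[...,0],h[...,1],h[...,2]
    red=reg&((H<5)|(H>174))&(S>180)&(V>120)&(z>.08); org=reg&(H>6)&(H<16)&(S>190)&(V>150)&(z>.03)
    for nm,m in(("red",red),("org",org)):
        p=X[m]; print(nm,len(p),np.median(p,0).round(4),p.min(0).round(3),p.max(0).round(3))
    p=X[org&(z>.08)][:,:2]
    if len(p)>5: print("plate line",cv2.fitLine(p.astype(np.float32),cv2.DIST_HUBER,0,.001,.001).ravel())
    g=(l==i)
    t=g&(y<-.09)&(z>.095)&(z<.112); print("carton tops min/max", X[t].min(0).round(3),X[t].max(0).round(3))
E
```

```text
top rail rect mm 580.7077026367188 -5.1146392822265625 (492.172607421875, 145.6595001220703) 83.23470306396484
red 120 [0.5812 0.0513 0.0951] [0.565 0.035 0.081] [0.598 0.067 0.101]
org 176 [0.5727 0.0025 0.0864] [ 0.516 -0.008  0.045] [0.633 0.014 0.092]
plate line [ 0.9928692  -0.11920878  0.5733606   0.00273275]
carton tops min/max [ 0.48  -0.25   0.095] [ 0.618 -0.112  0.112]
side rail rect mm 578.4266357421875 -5.2134857177734375 (494.0447998046875, 145.91729736328125) 83.16527557373047
red 35 [0.5724 0.0654 0.0945] [0.562 0.049 0.088] [0.593 0.069 0.099]
  return _methods._mean(a, axis=axis, dtype=dtype,
  ret = um.true_divide(
Traceback (most recent call last):
ValueError: zero-size array to reduction operation minimum which has no identity
```

Rail rectangle 492 × 146 mm matches the true 495 × 144 and puts the button at rail (2, 89) mm, so jaw ≈ 0.034. That is plausible: it lies on the centre line at z ≈ 0.095. Now approach and press.

```bash
cat >> h.py <<'E'
a=np.deg2rad(83.2); ey=np.array([np.cos(a),np.sin(a),0]); ex=np.array([ey[1],-ey[0],0])
O=np.array([.5688,-.0367,0])
W=lambda x,y,z: O+x*ex+y*ey+np.array([0,0,z])
def rots():
    z=np.array([0,0,-1.]); c=[]
    for s in(1,-1): c.append(np.column_stack([np.cross(s*ex,z),s*ex,z]))
    R0=manip.current_tcp_rot(); return max(c,key=lambda R:np.trace(R.T@R0))
F=lambda: np.round(manip.current_force(),1)
E
python3 - <<'E'
from h import *
R=rots(); p=W(0,.090,.16)
print(manip.inverse_kinematics(p,R))
manip.set_gripper(0.0,20)
manip.move_ptp(W(0,.090,.20),R)
f0=F(); print(p,f0,manip.current_ee_pos())
manip.move_l(W(0,.090,.105),max_speed=.1)
for z in np.arange(.100,.0829,-.002):
    manip.move_l(W(0,.090,z),max_speed=.03); f=F(); print(round(z,4),manip.current_ee_pos().round(4),f)
    if np.linalg.norm(f-f0)>25: break
manip.dwell(.2)
manip.move_l(W(0,.090,.16),max_speed=.15)
im,d=manip.grab_frame("wrist"); cv2.imwrite("pics/w1.png",im[:,:,::-1]); print(manip.current_time())
E
```

```text
[ 1.06376124e-02  4.88104317e-01  1.63458151e+00 -4.44089210e-16
  1.01890683e+00  1.29320002e-01]
[0.57945636 0.0526669  0.16      ] [-0.5  0.3 -1. ] [0.57954219 0.05195119 0.2000534 ]
0.1 [0.5794 0.0527 0.1   ] [ 0.6 -0.2  0.2]
0.098 [0.5794 0.0527 0.0979] [-0.4  0.8  0. ]
0.096 [0.5795 0.0527 0.0959] [0.5 0.5 0.1]
0.094 [0.5794 0.0526 0.0939] [-0.4 -0.1  0.8]
0.092 [0.5794 0.0526 0.0918] [-0.2 -0.   0.2]
0.09 [0.5794 0.0526 0.0898] [0.1 0.1 0.5]
0.088 [0.5794 0.0526 0.0878] [0.9 0.4 1.4]
0.086 [0.5796 0.0526 0.0864] [-2.7 -0.   8.6]
0.084 [0.58   0.0527 0.086 ] [-8.   0.1 24.5]
8.4
```

View pics/w1.png

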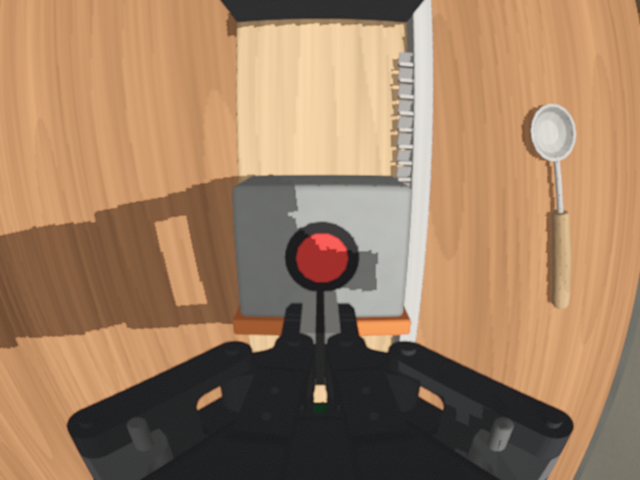

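The wrist view shows the red button at (321,258) in its black ring. The orange plate is at y≈322, partly behind the fingers. The contact force came only near z = 0.086, so I'll check from depth that the button is really down and find its position again.

```bash
python3 - <<'E'
from h import *
k=manip.get_calibration("wrist"); im,d=manip.grab_frame("wrist"); K=np.array(k["camera_matrix"])
v,u=np.mgrid[:480,:640]; a=(u-K[0,2])/K[0,0]; b=(v-K[1,2])/K[1,1]; th=np.hypot(a,b)+1e-9
s=np.tan(th)/th*d; X=(np.stack([a*s,b*s,d],-1)-np.array(k["t"]))@np.array(k["R"])
h=cv2.cvtColor(im,cv2.COLOR_RGB2HSV).astype(int); H,S=h[...,0],h[...,1]
red=((H<6)|(H>172))&(S>150)&(np.hypot(u-321,v-258)<40)
rc=lambda p: np.array([(p-O)@ex,(p-O)@ey,p[2]]).round(4)
print("red",red.sum(),rc(np.median(X[red],0)),X[red].min(0).round(4),X[red].max(0).round(4))
print("carriage",[rc(np.median(X[j-4:j+4,i-4:i+4].reshape(-1,3),0)) for i,j in((260,260),(390,220),(260,205),(390,300))])
print("plate",rc(np.median(X[318:326,240:275].reshape(-1,3),0)), "endblock face",rc(np.median(X[12:16,280:360].reshape(-1,3),0)))
t,Y,ok=cloud("top"); ht=cv2.cvtColor(t,cv2.COLOR_RGB2HSV).astype(int)
print(manip.look_for("wrist","release_top")[:2], manip.current_ee_pos())
cv2.imwrite("pics/s2.png",cv2.resize(manip.grab_frame("side")[0][200:360,220:380,::-1],(640,640))[:600])
E
```

```text
red 2068 [-0.0001  0.0897  0.086 ] [0.5632 0.0354 0.0837] [0.5952 0.1255 0.3008]
carriage [array([-0.039 ,  0.0879,  0.0846]), array([0.0406, 0.1132, 0.0847]), array([-0.0373,  0.1224,  0.0846]), array([0.0438, 0.0603, 0.0846])]
plate [-0.0429  0.0451  0.0869] endblock face [-0.0017  0.2538  0.0343]
[{'at': [0.5796, 0.0503, 0.0861], 'confidence': 0.79}] [0.57899313 0.05265181 0.15889479]
```

View pics/s2.png

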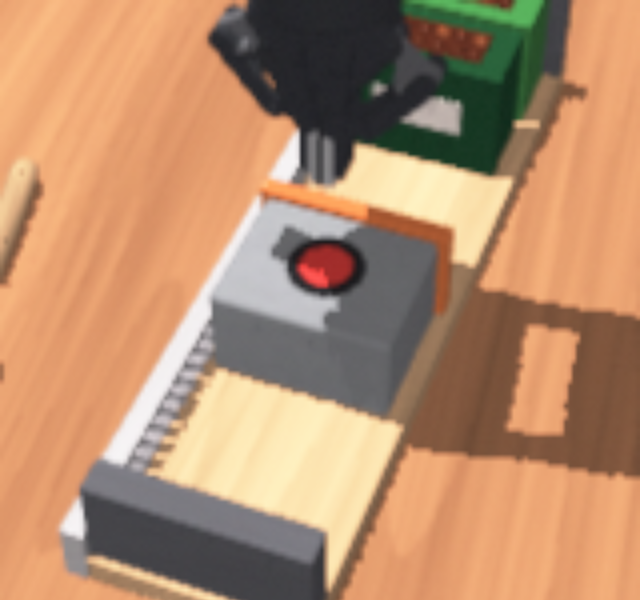

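The crop shows the button sunk almost flush at (325,266). Depth agrees: top at 0.086, carriage at 0.0846, 1.4 mm proud, so it is fully down. Next I'll lower the shut fingers into the bay and push.

```bash
python3 - <<'E'
from h import *
y0=-.018
manip.move_l(W(0,y0,.16),max_speed=.15)
manip.move_l(W(0,y0,.055),max_speed=.1)
f0=np.array(manip.current_force()); print("bay",manip.current_ee_pos().round(4),f0.round(1))
manip.move_l(W(0,.115,.055),max_speed=.05); print(F(),manip.current_time())
for y in np.arange(.120,.162,.003):
    manip.move_l(W(0,y,.055),max_speed=.03); f=(np.array(manip.current_force())-f0)@ey
    q=(manip.current_ee_pos()-O)@ey; print(round(y,3),round(q,4),round(f,1))
    if abs(f)>25: break
manip.dwell(.3)
print(F(),manip.current_time())
E
```

```text
bay [ 0.5671 -0.0546  0.0556] [ 0.4  0.6 -0.3]
[ 1.6 -2.9 -0.7] 13.475
0.12 0.1205 -0.8
0.123 0.1233 -0.6
0.126 0.1263 -0.1
0.129 0.1293 -1.0
0.132 0.1323 -0.7
0.135 0.1353 -0.7
0.138 0.1383 -0.6
0.141 0.1413 -0.6
0.144 0.1424 -14.2
0.147 0.1425 -35.1
[ -5.3 -35.1   7. ] 16.3417
```

The stop is home: hard contact at rail y ≈ 0.1425. I'll back off, lift clear and check.

```bash
python3 - <<'E'
from h import *
manip.move_l(W(0,.09,.055),max_speed=.1)
manip.move_l(W(0,.09,.2),max_speed=.15)
manip.move_l(W(-.10,.0,.28),max_speed=.2)
manip.dwell(.3)
im,X,ok=cloud("side"); cv2.imwrite("pics/s3.png",im[:,:,::-1])
for n in("release_top","jaw_face","carton_b"):
    print(n,[(np.round(r["at"],3),round(r["confidence"],2)) for r in manip.look_for("side",n)[:2]])
print(manip.current_time(),F())
E
```

```text
release_top [(array([0.59 , 0.169, 0.087]), 0.72)]
jaw_face [(array([0.58 , 0.166, 0.085]), 0.81)]
carton_b [(array([ 0.536, -0.193,  0.107]), 0.69), (array([ 0.555, -0.121,  0.085]), 0.63)]
19.6083 [ 0.4  0.7 -0.1]
```

View pics/s3.png

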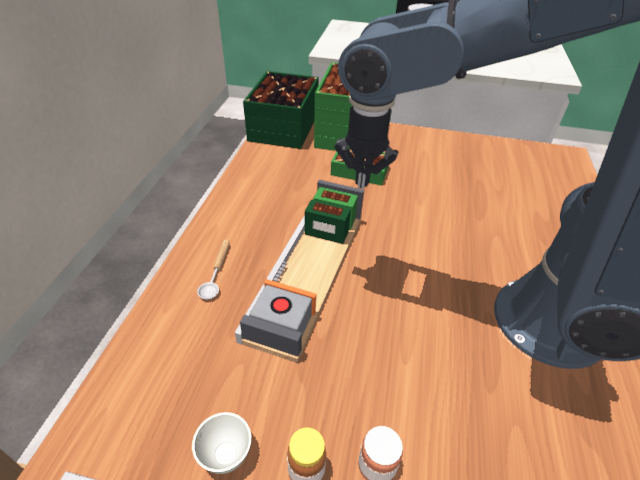

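The picture shows the carriage against the end block at (272,335) and the button flush at (281,305). The cartons at (330,213) and the other things haven't moved, and the button's position gives jaw ≈ 0.15.

```bash
python3 -c "
from bench import manip
print(manip.sign_off())"
```

```text
the job is handed in; nothing more can be done
None
```

The job is handed in: the release is fully down, the stop is home against the end block (jaw ≈ 0.15 m), and the last side-camera picture showed the cartons and everything else in place; the sign-off returned no verdict.

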